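# Lay a soldering block beside the hearth brick with a gauged gap

### The arm

A 6-joint arm with a two-finger parallel gripper is mounted at the origin on a cart in front of the work surface, level with it; the furniture and walls round the work are solid. World frame = base frame: x ahead of the robot, y to its left, z up, the work surface at z = 0. Lengths are in m, angles in rad, forces in N, time in s.
With the tool pointing down it reaches from about 0.35 to 1 m from the base axis. Payload 7.1 kg.
Tool frame: the origin (TCP) lies between the finger pads; the fingertips stand 22 mm ahead of it and the grasp point (between the pads) lies 3 mm ahead of it; x points along the fingers, y is the direction in which the jaws open and shut, and the axes are right-handed (so a half turn about x gives the same grasp; the last joint's range is limited). The gripper opens to 85 mm and grips with 20 to 120 N. Pads are 22 mm wide; open, the fingers measure 114 mm over their backs; the gripper's body (76 mm by 85 mm) begins 54 mm behind the grasp point. The pads swing forward as they close: fully open they stand 13 mm farther back than shut.
Start: joints at [1.266, 0.423, 1.63, -0, 1.089, -0.019], TCP at [0.176, 0.6, 0.253] pointing down, gripper open.
Joint ranges: [-3, 3], [-0.9, 2.11], [0.09, 2.58], [-1.31, 4.45], [0.11, 2.69], [-2.54, 2.54]. Speed limits (rad/s): [2.39, 2.39, 3.01, 3.14, 3.14, 3.14].

### API

Orientations are given as a rotation vector (axis times angle).
In Python, from rig import manip gives the robot as it stands. The module is installed in compiled form; this text tells all that it offers. Calls block until the motion is done:
- manip.move_to(position, orientation): joint-space move of the TCP to a pose.
- manip.servo_line(position, orientation=None, rate=0.15): straight line of the TCP; orientation=None keeps the orientation; rate is the mean speed in m/s.
- manip.set_joints(angles): joint-space move.
- manip.command_gripper(opening, f_grip=None): finger opening in m; f_grip is the grip in N (None keeps the last); returns when the fingers have stopped.
- manip.hold(seconds).
- manip.solve_ik(position, orientation): joint angles nearest the present ones, or None.
- manip.camera(name): name is "scene" or "side" or "wrist"; returns a dict with "image" (400x640x3 uint8, red, green, blue), "fx", "fy", "cx", "cy" (pixels), "cam_to_world" (4x4, takes a point from camera to world coordinates); the wrist camera has in their place "mount" (4x4, takes a point from camera to tool coordinates, whose origin is the TCP and whose axes are the tool frame's). Camera axes: x right, y down, z forward; pixel columns grow to the right and rows downward; lengths in m; the calibration is good to about 2 mm. A picture is of the moment at which its call begins: read the wrist's pose just before it. There is no depth.
A pose or a line that the arm cannot do raises manip.IKError and nothing moves.
- manip.sign_off(): hands the job in, once; it reports no verdict.
Readings, each from a call of its own:
- manip.get_time(): time.
- manip.get_joint_positions(): joint angles.
- manip.get_joint_vel(): joint speeds.
- manip.get_tau(): joint torques, N m.
- manip.get_position(): TCP position.
- manip.get_ee_rot(): TCP orientation.
- manip.get_contact_force(): force on the tool from outside, world axes, zero at the start.
- manip.get_torque(): the same for the moment, N m.
- manip.get_width(): finger opening in m.
Only numpy, scipy, OpenCV 4.12 (cv2) and the standard library are available. Lean on these libraries where they do the work, as an engineer would, in place of code of your own. Each camera call takes 0.05 s, during which the arm holds its last target.

### The job

On the hearth board, set up the slot in which a ring shank will hang for soldering: stand the brass gap gauge upright, flat against the middle of the big brick's near face, then take the perforated block off the sloping cooling stand and lay it flat on the board, snug and square against the gauge and centred on it, so that the gauge is sandwiched between brick and block. Then lift the gauge out without disturbing the block, so that an even gap of the gauge's thickness is left, and stand it upright on the bench top, off the hearth board. Leave the tweezers, the soldering pick and the closed ring box where they are.

Things in the scene. Friction and masses are not known exactly. Their poses are not given: they have to be found in the camera images.
- brick_face (a point): Centre of the near upright face of the big scorched off-white brick (107 mm deep, 135 wide, 30 high), fixed on the hearth board; 15 mm above the board's top. x points level into the brick, square to the face, y along the face to the left, z up. With the 10 mm gauge between, the block's centre belongs at x = -0.050, y = 0, z = 0 of this frame, the gauge's at x = -0.005, y = 0, z = 0.020.
- hearth: Flat grey heat-proof hearth board, 240 (x) x 160 (y) x 8 mm, fixed on the table, turned like the brick on its far half; origin at the centre of its underside, so its top is at z = 0.008. In front of the brick's near face it is bare for 120 mm.
- block_center (a point): Centre of the loose pale ceramic block, 80 (x) x 60 (y) x 30 mm (z), 0.24 kg, with a grid of tiny dark holes. It starts on the sloping stand: x points up the slope, y is level, z is the normal of its upper large face, 25 degrees off vertical, leaning back toward the robot. Its 60 mm width is free to grasp. It is laid with one 60 mm wide end toward the brick; which end or large face does not matter.
- stand: Fixed wire cooling stand on the table; origin at its foot, on the table top. Two thin rails slope up 25 degrees along its x (away from the robot), 71 mm high at the far end; two prongs, 14 mm above the block's underside, stop the block's lower end. It is 42 mm wide (y), so the 60 mm block overhangs 9 mm on each side.
- gauge_center (a point): Centre (35 mm up, mid-thickness) of the loose brass gap gauge, a 10 mm thick inverted T, 0.23 kg, standing upright on the table at the start. x is across the 10 mm thickness, y along its length, z up. Its blade is 60 mm long and reaches 34 mm up from the foot; above, in the middle, a grip tab 26 mm long (y) and 10 mm thick reaches from 34 to 70 mm above the foot.
- block: The same ceramic block; origin at the centre of its underside.
- gauge: The same gap gauge; origin at the centre of its foot.
- tweezers: Steel tweezers, 122 mm long (y), lying on the table: a bystander to leave alone.
- solder_pick: Soldering pick with black handle, 109 mm long (y), lying on the table: a bystander.
- ring_box: Small closed off-white ring box, 54 x 50 x 43 mm, standing on the table: a bystander.
Not all that is in view belongs to the job. Of the things that look like the gauge, the larger one is meant.

How it is judged:
By the outcome, as a careful person would: the job done as asked, in the order asked, and still so for the second after the job is handed in, with the robot touching nothing.
It also fails if it takes over 70 s, if anything falls off the work surface, if the arm or the gripper's body presses on something with over 40 N, if the wrist force passes 120 N, or if a joint passes its speed limit or range.

## Working session

There is one attempt and no reset: what is moved stays moved. The work goes in short steps, each a Python script; the robot and the scene stay as the last script left them, time stands still between calls to the robot, and variables do not carry over. Pictures are saved under pics/ and viewed, and the job is handed in when it is done.

```bash
mkdir -p pics; ls
python3 - <<'E'
from rig import manip
import cv2, numpy as np
for n in ["scene","side","wrist"]:
    c=manip.camera(n)
    cv2.imwrite(f"pics/a_{n}.png",c["image"][:,:,::-1])
    print(n,c["fx"],c["fy"],c["cx"],c["cy"]); print(np.round(c.get("cam_to_world",c.get("mount")),4))
print(manip.get_time(),manip.get_position(),manip.get_ee_rot(),manip.get_width())
E
```

```text
pics
scene 426.00211419243334 426.00211419243334 322.52628258901063 200.20172021361552
[[-0.3894 -0.6914  0.6085 -0.0307]
 [-0.921   0.3008 -0.2475  0.2194]
 [-0.0119 -0.6568 -0.754   0.7143]
 [ 0.      0.      0.      1.    ]]
side 518.9000911799207 518.9000911799207 316.7929607680562 191.10594212096748
[[ 0.3308 -0.756   0.5648 -0.1338]
 [-0.9436 -0.2712  0.1898 -0.2256]
 [ 0.0097 -0.5957 -0.8031  0.9817]
 [ 0.      0.      0.      1.    ]]
wrist 282.10067401337125 282.10067401337125 315.4032048612687 200.95094224750918
[[-1.000e-04 -2.636e-01  9.646e-01 -1.204e-01]
 [ 1.000e+00  5.000e-04  3.000e-04 -4.000e-04]
 [-6.000e-04  9.646e-01  2.636e-01 -6.590e-02]
 [ 0.000e+00  0.000e+00  0.000e+00  1.000e+00]]
0.15 [0.1760715  0.5992892  0.25271087] [ 0.22344963  1.55933211 -0.22527759] 0.08531622091878412
```

View pics/a_scene.png

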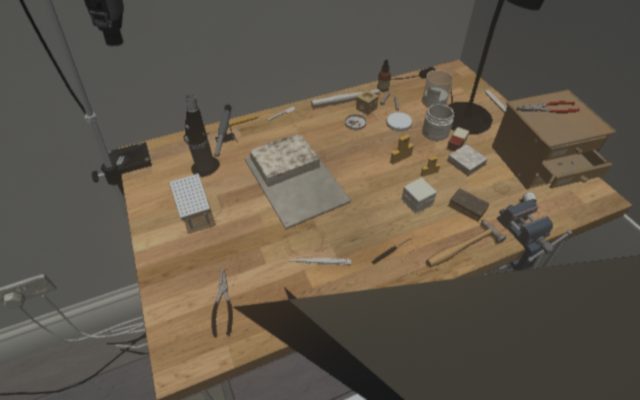

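View pics/a_side.png

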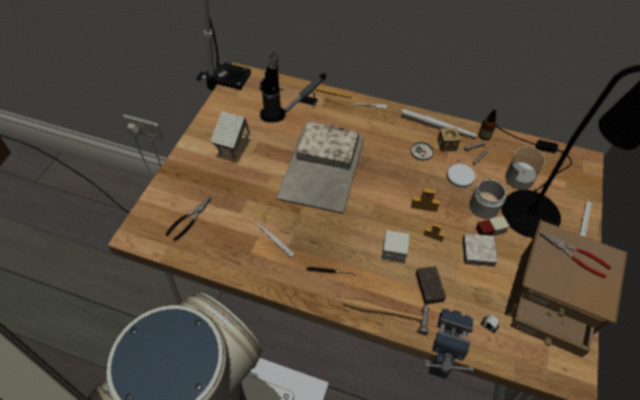

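View pics/a_wrist.png

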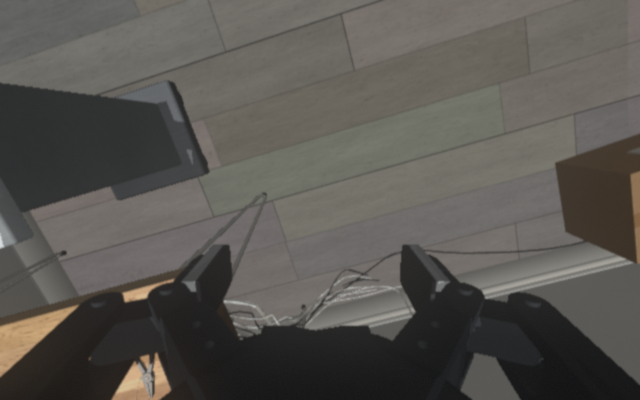

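The scene view shows two brass inverted T's. The larger is at scene (402,150) and side (426,200), the smaller at scene (430,166) and side (434,232). The larger fits the description. Brick is at (285,158), board at (297,185) and block on stand at (190,200). Next I'll take enlarged crops.

```bash
cat > h.py <<'E'
import numpy as np, cv2
from scipy.spatial.transform import Rotation as R
from scipy.optimize import least_squares
def cams():
    from rig import manip
    return manip
def ray(c,T,uv):
    d=np.array([(uv[0]-c["cx"])/c["fx"],(uv[1]-c["cy"])/c["fy"],1.0])
    return T[:3,3],T[:3,:3]@d
def onplane(c,T,uv,z):
    o,d=ray(c,T,uv); return o+d*(z-o[2])/d[2]
def proj(c,T,P):
    P=np.atleast_2d(P); q=(P-T[:3,3])@T[:3,:3]
    return np.c_[c["cx"]+c["fx"]*q[:,0]/q[:,2],c["cy"]+c["fy"]*q[:,1]/q[:,2]]
def toolT(m):
    T=np.eye(4);T[:3,:3]=R.from_rotvec(m.get_ee_rot()).as_matrix();T[:3,3]=m.get_position();return T
def wrist(m):
    T=toolT(m); c=m.camera("wrist"); return c,T@c["mount"]
def crop(img,x0,y0,w,h,s,name):
    cv2.imwrite(name,cv2.resize(img[y0:y0+h,x0:x0+w,::-1],None,fx=s,fy=s,interpolation=cv2.INTER_CUBIC))
def down(yaw):
    # tool x down, tool y (jaw) at angle yaw in world xy
    x=np.array([0,0,-1.]);y=np.array([np.cos(yaw),np.sin(yaw),0]);z=np.cross(x,y)
    return R.from_matrix(np.c_[x,y,z]).as_rotvec()
E
python3 - <<'E'
from h import *
from rig import manip as m
s=m.camera("scene");d=m.camera("side")
a=cv2.resize(s["image"][125:185,370:450],None,fx=5,fy=5,interpolation=cv2.INTER_CUBIC)
b=cv2.resize(d["image"][180:240,390:470],None,fx=5,fy=5,interpolation=cv2.INTER_CUBIC)
cv2.imwrite("pics/b.png",np.hstack([a,b])[:,:,::-1])
a=cv2.resize(s["image"][130:230,160:360],None,fx=4,fy=4,interpolation=cv2.INTER_CUBIC)
cv2.imwrite("pics/c.png",a[:,:,::-1])
a=cv2.resize(d["image"][100:220,190:390],None,fx=4,fy=4,interpolation=cv2.INTER_CUBIC)
cv2.imwrite("pics/d.png",a[:,:,::-1])
for n,c,uv,z in [("gauge s",s,(402,158),0.0),("gauge d",d,(426,206),0.0),("block s",s,(189,195),.06),("block d",d,(229,131),.06),("brick s",s,(285,158),.038),("brick d",d,(328,145),.038)]:
    print(n,onplane(c,c["cam_to_world"],uv,z).round(3))
E
```

```text
gauge s [ 0.594 -0.245  0.   ]
gauge d [ 0.601 -0.245  0.   ]
block s [0.621 0.252 0.06 ]
block d [0.613 0.252 0.06 ]
brick s [0.669 0.026 0.038]
brick d [0.67  0.018 0.038]
```

View pics/b.png

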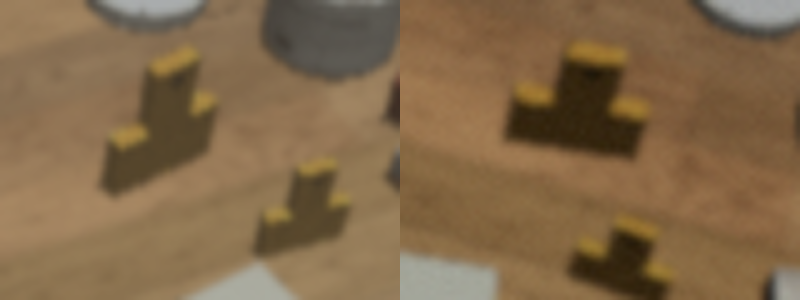

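View pics/c.png

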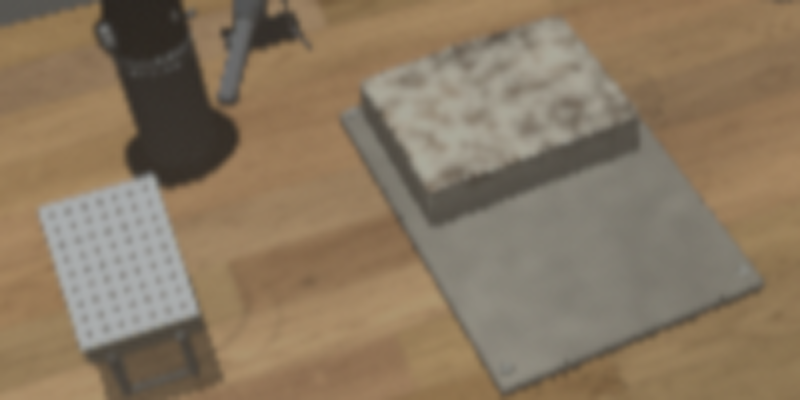

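View pics/d.png

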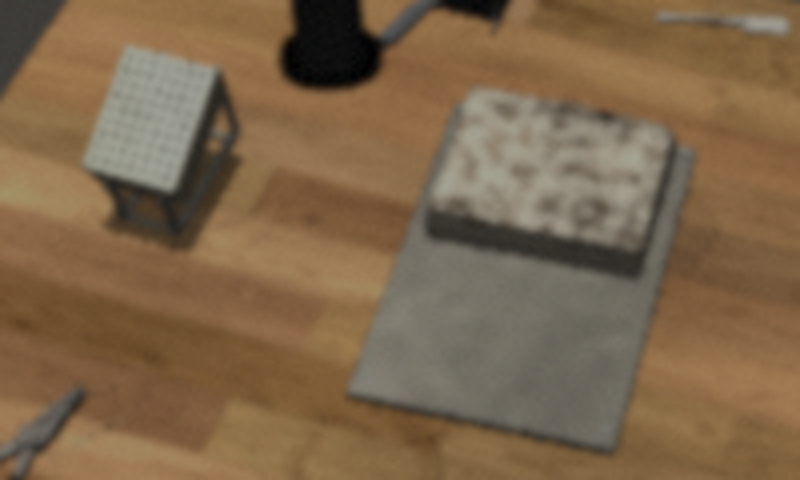

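The enlarged crops confirm it: the larger T, left in the scene crop, is the gauge. A tall torch stands behind the block's stand, so I'll check its height and triangulate the coarse poses before moving.

```bash
cat >> h.py <<'E'
def tri(obs):
    A=[];b=[]
    M=np.zeros((3,3));v=np.zeros(3)
    for c,T,uv in obs:
        o,d=ray(c,T,uv); d=d/np.linalg.norm(d); P=np.eye(3)-np.outer(d,d); M+=P; v+=P@o
    return np.linalg.solve(M,v)
E
python3 - <<'E'
from h import *
from rig import manip as m
s=m.camera("scene");d=m.camera("side");S=s["cam_to_world"];D=d["cam_to_world"]
t=lambda a,b:tri([(s,S,a),(d,D,b)]).round(3)
print("torch top",t((191,98),(273,57)))
print("board NL",t((286.2,228),(277.5,199)),"NR",t((350.5,201.8),(343.7,212.5)))
print("brick face bl",t((268.5,186),(297.5,159)),"tl",t((267.5,177),(297.5,152.5)),"tr",t((319.5,161),(350,162)))
# block top corners: lower-left, lower-right, upper-right, upper-left
for a,b in [((181.5,217.5),(211.5,141)),((209.5,208.5),(234,148.5)),((198.5,174),(245,117.5)),((170,182),(222,112))]: print("blk",t(a,b))
# gauge top tab corners, blade ends
o=np.array([370,125]);p=np.array([390,180])
for a,b in [((103,190),(508,138)),((208,152),(632,156)),((150,72),(563,60)),((197,57),(624,62))]: print("g",t(np.array(a)/5+o,(np.array(b)-[400,0])/5+p))
E
```

```text
torch top [0.758 0.188 0.191]
board NL [ 0.505  0.085 -0.001] NR [ 0.521 -0.071 -0.003]
brick face bl [0.63  0.083 0.005] tl [0.629 0.081 0.033] tr [ 0.642 -0.047  0.027]
blk [0.572 0.279 0.056]
blk [0.574 0.221 0.051]
blk [0.646 0.221 0.085]
blk [0.641 0.279 0.089]
g [ 0.593 -0.215 -0.006]
g [ 0.594 -0.271 -0.   ]
g [ 0.59  -0.229  0.066]
g [ 0.594 -0.255  0.065]
```

Run:
```python
from h import *
from rig import manip as m
for yaw in (np.pi/2,-np.pi/2):
    for p in [(0.6,-.245,.2),(.6,0.02,.2),(.6,.25,.22)]:
        q=m.solve_ik(p,down(yaw)); print(yaw,p,None if q is None else np.round(q,2))
m.move_to([0.45,0.3,0.3],down(np.pi/2)); 
m.move_to([0.56,0.25,0.27],down(np.pi/2)); m.hold(.2)
c,T=wrist(m); cv2.imwrite("pics/w1.png",c["image"][:,:,::-1]); np.save("w1.npy",T)
m.move_to([0.57,0.015,0.24],down(np.pi/2)); m.hold(.2)
c,T=wrist(m); cv2.imwrite("pics/w2.png",c["image"][:,:,::-1]); np.save("w2.npy",T)
m.move_to([0.56,-0.243,0.24],down(np.pi/2)); m.hold(.2)
c,T=wrist(m); cv2.imwrite("pics/w3.png",c["image"][:,:,::-1]); np.save("w3.npy",T)
print(m.get_time(),m.get_position())
```

```text
1.5707963267948966 (0.6, -0.245, 0.2) [-0.41  0.52  1.61  0.    1.01 -1.98]
1.5707963267948966 (0.6, 0.02, 0.2) [ 0.01  0.45  1.73 -0.    0.96 -1.56]
1.5707963267948966 (0.6, 0.25, 0.22) [ 0.38  0.5   1.6  -0.    1.05 -1.19]
-1.5707963267948966 (0.6, -0.245, 0.2) [-0.41  0.52  1.61 -0.    1.01  1.16]
-1.5707963267948966 (0.6, 0.02, 0.2) [ 0.01  0.45  1.73 -0.    0.96  1.58]
-1.5707963267948966 (0.6, 0.25, 0.22) [ 0.38  0.5   1.6  -0.    1.05  1.95]
5.125 [ 0.56038409 -0.24173915  0.2400772 ]
```

View pics/w1.png

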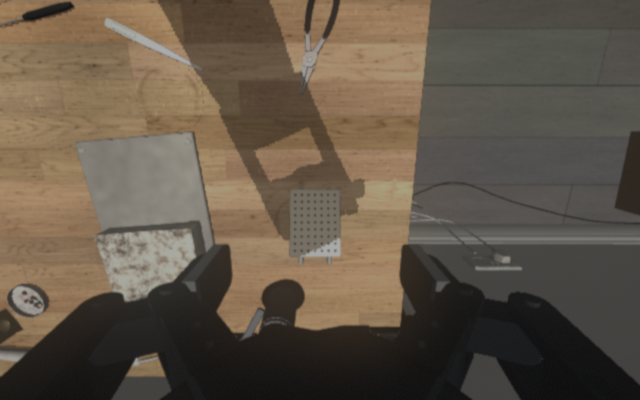

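View pics/w2.png

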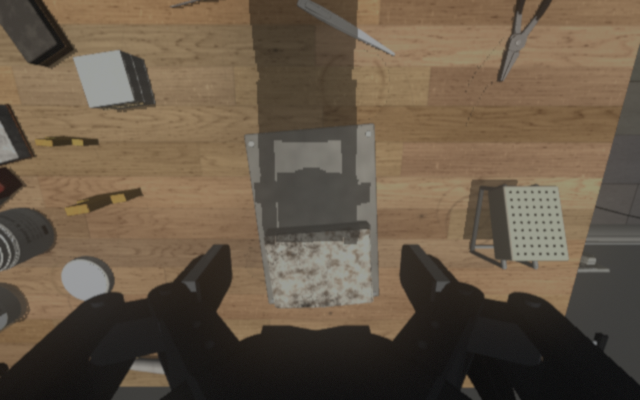

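View pics/w3.png

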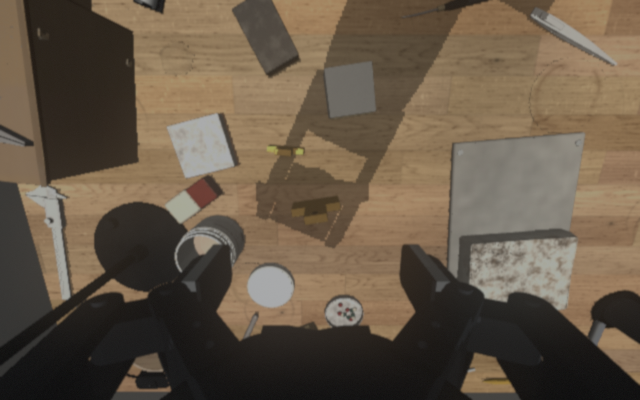

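w1 shows the block at (315,222), w2 the board and brick with near face at about (318,237), and w3 the big gauge at (316,208) with the small one at (286,151). Now I'll enlarge these to pick corners.

Run:
```python
import cv2,numpy as np
def g(n,x,y,w,h,s,gain=1.6):
    i=cv2.imread(n)[y:y+h,x:x+w]; i=cv2.resize(i,None,fx=s,fy=s,interpolation=cv2.INTER_CUBIC); return np.clip(i*gain,0,255).astype(np.uint8)
cv2.imwrite("pics/e2.png",g("pics/w2.png",240,120,150,140,4))
a=g("pics/w3.png",280,185,75,50,8,2.2);cv2.imwrite("pics/e3.png",a)
cv2.imwrite("pics/e1.png",g("pics/w1.png",275,180,80,90,6))
```

```text
(no output)
```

View pics/e2.png

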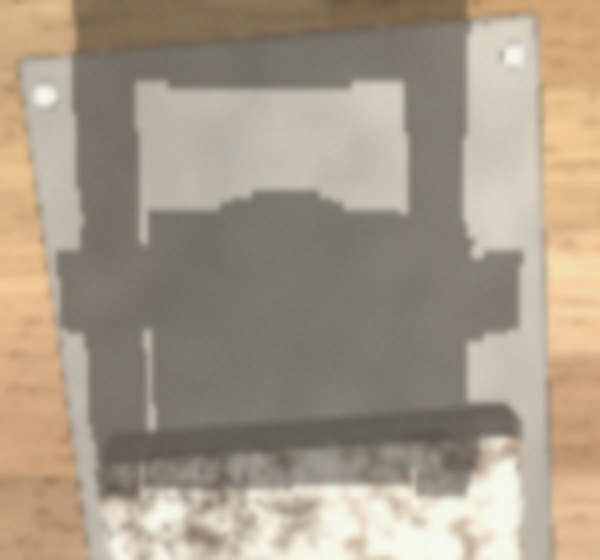

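View pics/e3.png

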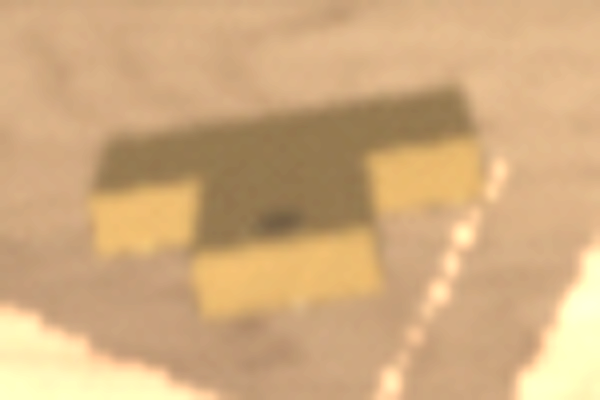

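View pics/e1.png

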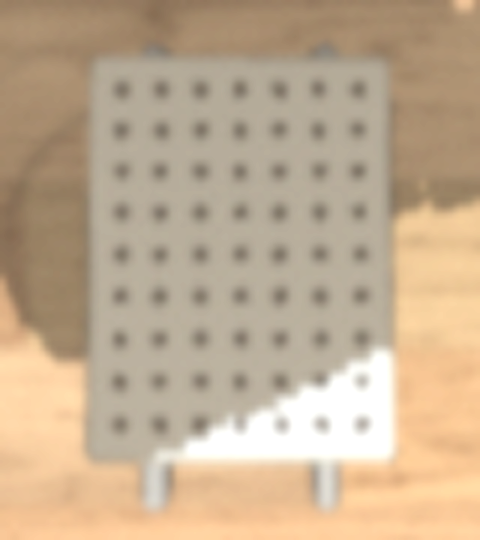

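```bash
cat > fit.py <<'E'
from h import *
W=dict(fx=282.10067,fy=282.10067,cx=315.4032,cy=200.95094)
def full(P,x0,y0,s): return (np.array(P,float)+.5)/s-.5+[x0,y0]
def fit(T,pts,uv,x0,fn):
    r=least_squares(lambda p:(proj(W,T,fn(p,pts))-uv).ravel(),x0,loss="soft_l1")
    e=proj(W,T,fn(r.x,pts))-uv
    return r.x,e
def planar(p,pts):
    c,s=np.cos(p[2]),np.sin(p[2]); q=np.array(pts,float)
    return np.c_[p[0]+c*q[:,0]-s*q[:,1],p[1]+s*q[:,0]+c*q[:,1],q[:,2]]
E
python3 - <<'E'
from fit import *
np.set_printoptions(suppress=True,precision=4)
mm=1e-3
gp=np.array([[-5,-30,0],[-5,30,0],[-5,-30,34],[-5,30,34],[-5,-13,70],[-5,13,70],[5,-13,70],[5,13,70],[5,-30,34],[5,30,34],[-5,-13,34],[-5,13,34]])*mm
gu=full([(108,138),(460,88),(92,192),(478,138),(193,255),(375,228),(203,320),(382,290),(97,255),(482,200),(202,180),(365,155)],280,185,8)
x,e=fit(np.load("w3.npy"),gp,gu,[.6,-.245,0],planar); print("gauge",x,np.degrees(x[2]),"\n",e.round(1).tolist())
bp=np.array([[-120,-80,8],[-120,80,8],[0,-67.5,8],[0,67.5,8],[0,-67.5,38],[0,67.5,38]])*mm
bu=full([(22,60),(536,15),(118,436),(510,405),(103,466),(521,437)],240,120,4)
def f(p,pts):
    q=pts.copy(); q[2:,1]+=p[3]; return planar(p,q)
x,e=fit(np.load("w2.npy"),bp,bu,[.64,0.02,0,0],f); print("board",x,np.degrees(x[2]),"\n",e.round(1).tolist())
t=np.radians(25)
kp=np.array([[-40,-30,15],[-40,30,15],[40,-30,15],[40,30,15]])*mm
ku=full([(93,60),(387,60),(86,460),(396,460)],275,180,6)
def k(p,pts):
    Rm=R.from_euler("zy",[p[3],-t]).as_matrix(); return pts@Rm.T+p[:3]
x,e=fit(np.load("w1.npy"),kp,ku,[.61,.25,.06,0],k); print("block",x,np.degrees(x[3]),"\n",e.round(1).tolist())
E
```

```text
gauge [ 0.5941 -0.2419  0.1503] 8.61259457012005 
 [[-0.5, -0.4], [0.4, -0.6], [-0.7, 0.3], [0.3, -0.0], [-0.7, -0.1], [0.3, -0.1], [-0.5, 0.3], [0.7, 0.8], [0.1, 0.2], [0.8, 0.1], [-0.6, -0.2], [0.4, -0.1]]
board [0.6322 0.018  0.0801 0.0005] 4.5875789755864185 
 [[-1.1, 1.5], [1.8, 2.2], [-2.4, -1.1], [1.2, -0.8], [-2.7, 0.1], [2.9, -0.6]]
block [0.6132 0.2497 0.0585 0.0037] 0.21141148675030358 
 [[-0.1, -0.0], [0.1, -0.1], [0.2, 0.1], [-0.3, 0.0]]
```

Run:
```python
from h import *
from rig import manip as m
m.move_to([0.565,0.018,0.14],down(np.pi/2+.08)); m.hold(.2)
c,T=wrist(m); cv2.imwrite("pics/w4.png",c["image"][:,:,::-1]); np.save("w4.npy",T)
i=c["image"][150:280,190:450,::-1]; i=cv2.resize(i,None,fx=3,fy=3,interpolation=cv2.INTER_CUBIC)
cv2.imwrite("pics/e4.png",np.clip(i*1.5,0,255).astype(np.uint8))
print(m.get_time(),m.get_position())
```

```text
6.4583 [0.5654417  0.01694052 0.1404525 ]
```

View pics/e4.png

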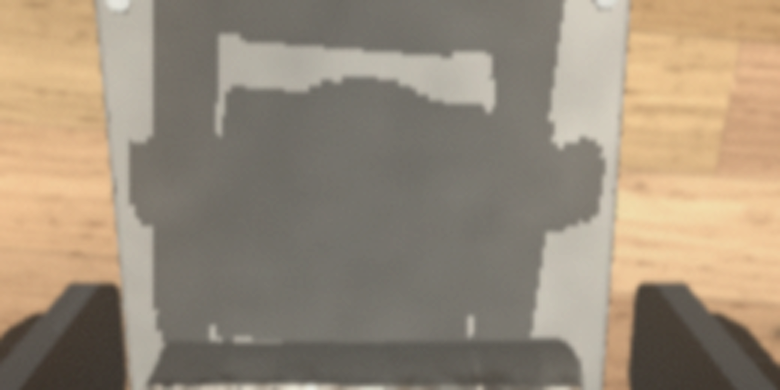

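View pics/w4.png

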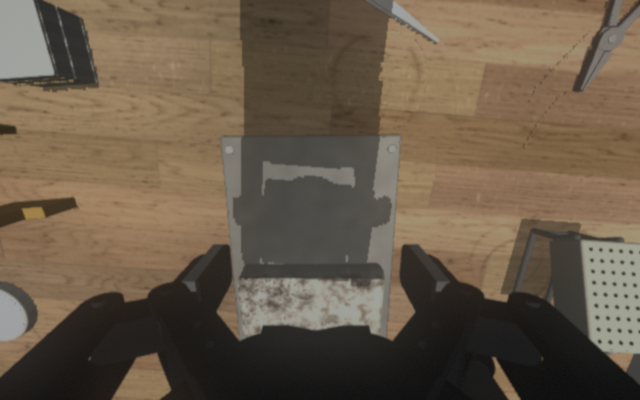

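```bash
python3 - <<'E'
from fit import *
np.set_printoptions(suppress=True,precision=4)
for n,x0,y0,s,B,Tp,N in [("w2",240,120,4,[(160,432),(490,406)],[(160,462),(490,439)],[(40,58),(500,18)]),("w4",190,150,3,[(190,342),(540,341)],[(190,387),(540,384)],[(96,-40),(630,-43)])]:
    T=np.load(n+".npy")
    for nm,P,z in (("bot",B,.008),("top",Tp,.038),("near",N,.008)):
        a,b=[onplane(W,T,u,z) for u in full(P,x0,y0,s)]
        d=b-a; print(n,nm,a,b,"yaw",np.degrees(np.arctan2(-d[0],d[1])),"len",np.linalg.norm(d))
T=np.load("w4.npy")
print(onplane(W,T,(222,137),.008),onplane(W,T,(400,135.5),.008))
ys=[onplane(W,T,(x,y),z) for x,y,z in [(241,277.5,.038),(383,277.5,.038)]]; print(ys)
E
python3 -c "
import cv2,numpy as np
i=cv2.imread('pics/w4.png')
a=i[125:150,215:410];cv2.imwrite('pics/e5.png',np.clip(np.vstack([cv2.resize(a,None,fx=4,fy=4,interpolation=2),cv2.resize(i[255:300,215:410],None,fx=4,fy=4,interpolation=2)])*1.6,0,255).astype(np.uint8))"
```

```text
w2 bot [ 0.6376 -0.0316  0.008 ] [0.6282 0.0778 0.008 ] yaw 4.919685829082401 len 0.10973344571996925
w2 top [ 0.636  -0.0279  0.038 ] [0.6283 0.073  0.038 ] yaw 4.402915397779855 len 0.10112066030745956
w2 near [ 0.5166 -0.0643  0.008 ] [0.5045 0.0751 0.008 ] yaw 4.958128348257504 len 0.13990115960952706
w4 bot [ 0.6379 -0.0401  0.008 ] [0.6284 0.075  0.008 ] yaw 4.698289030847624 len 0.11548685252258922
w4 top [ 0.6362 -0.0337  0.038 ] [0.6271 0.0693 0.038 ] yaw 5.068609564455057 len 0.10336439252460798
w4 near [ 0.5169 -0.0699  0.008 ] [0.5038 0.0852 0.008 ] yaw 4.827990656409985 len 0.15561354790851928
[ 0.5174 -0.0696  0.008 ] [0.5039 0.0855 0.008 ]
[array([ 0.6359, -0.0443,  0.038 ]), array([0.626, 0.081, 0.038])]
```

View pics/e5.png

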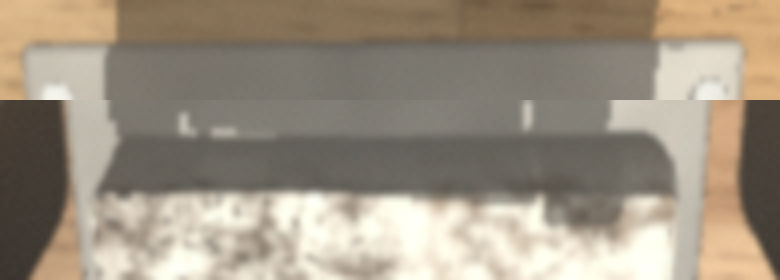

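Brick face fits come out consistent: centre about (0.632, 0.018), yaw 4.85°, with top and bottom edges agreeing to 2 mm. Gauge is at (0.594, -0.242), yaw 8.6°. Now I'll grasp the gauge by the tab's 26 mm ends.

```bash
python3 - <<'E'
from h import *
from rig import manip as m
o=down(np.pi/2+.1503); g=[.5941,-.2419]
m.command_gripper(.05,40)
m.move_to([*g,.14],o)
m.servo_line([*g,.060],o,rate=.1)
print("F",m.get_contact_force().round(1) if hasattr(m.get_contact_force(),'round') else m.get_contact_force())
c,T=wrist(m); cv2.imwrite("pics/w5.png",c["image"][:,:,::-1])
m.command_gripper(.02,40)
print("w",m.get_width(),"F",m.get_contact_force(),m.get_position(),m.get_time())
m.servo_line([*g,.075],o,rate=.05)
print("w",m.get_width(),"F",m.get_contact_force())
c,T=wrist(m); cv2.imwrite("pics/w6.png",c["image"][:,:,::-1])
E
python3 -c "
import cv2,numpy as np
a=[cv2.imread(f'pics/w{k}.png')[180:330,220:420] for k in (5,6)]
cv2.imwrite('pics/e6.png',np.clip(cv2.resize(np.hstack(a),None,fx=2,fy=2)*1.8,0,255).astype(np.uint8))"
```

```text
F [ 0.  -0.8 -0.1]
w 0.025182328084264027 F [-0.52219417  0.8037054   4.76312804] [ 0.59452942 -0.24211227  0.06078806] 9.2583
w 0.025358746483079626 F [-0.27460469  0.05659878 -2.57236535]
```

View pics/e6.png

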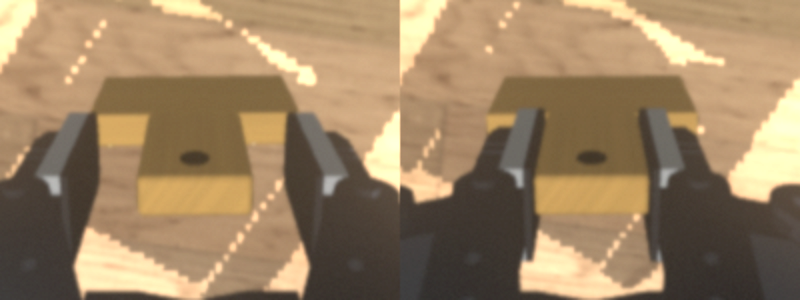

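Gauge is held: width 25 mm, 2.5 N weight. Now it goes to the brick face.

```bash
cat >> h.py <<'E'
YAW=0.0845
FACE=np.array([.6318,.0182,.023])
RB=R.from_euler("z",YAW).as_matrix()
def bw(x,y,z): return FACE+RB@np.array([x,y,z])   # brick frame -> world
def bi(p): return RB.T@(np.array(p)-FACE)
def fb(m): return RB.T@np.array(m.get_contact_force())
E
python3 - <<'E'
from h import *
from rig import manip as m
np.set_printoptions(suppress=True,precision=4)
o=down(np.pi/2+YAW)
p=m.get_position(); m.servo_line([p[0],p[1],.16],rate=.2)
m.move_to(bw(-.03,0,.13),o)
zt=.068-.023
m.servo_line(bw(-.03,0,zt+.004),o,rate=.12)
m.hold(.2); f0=fb(m); print("f0",f0,m.get_width())
c,T=wrist(m); cv2.imwrite("pics/w7.png",c["image"][:,:,::-1]); np.save("w7.npy",T)
x=-.03+.010
m.servo_line(bw(x,0,zt+.0015),o,rate=.05)
while x<.006:
    x+=.001; m.servo_line(bw(x,0,zt+.0015),o,rate=.03)
    f=fb(m)-f0
    if f[0]<-3: break
print("contact x",x,f,bi(m.get_position()),m.get_time())
E
python3 -c "
import cv2,numpy as np
a=cv2.imread('pics/w7.png')[150:350,200:440]
cv2.imwrite('pics/e7.png',np.clip(cv2.resize(a,None,fx=3,fy=3)*1.8,0,255).astype(np.uint8))"
```

```text
f0 [ 0.2122 -0.3334 -1.467 ] 0.025068345736840286
contact x -0.003999999999999986 [-3.797   1.0319  1.6043] [-0.0048  0.      0.0463] 16.775
```

View pics/e7.png

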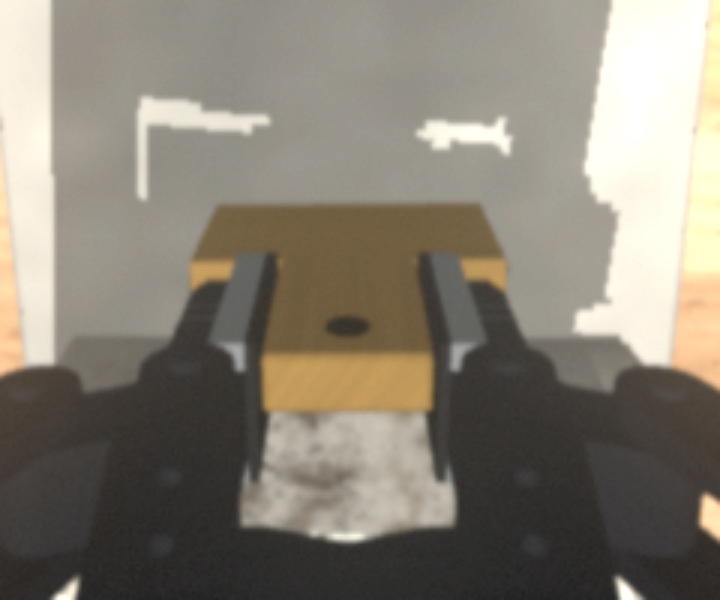

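```bash
python3 - <<'E'
from h import *
from rig import manip as m
np.set_printoptions(suppress=True,precision=4)
o=down(np.pi/2+YAW)
m.servo_line(bw(-.0045,0,.0445),o,rate=.03)
print("F",fb(m),bi(m.get_position()))
m.command_gripper(.045,20); m.hold(.1)
print("F",fb(m),m.get_width())
c,T=wrist(m); cv2.imwrite("pics/w8.png",c["image"][:,:,::-1]); np.save("w8.npy",T)
m.servo_line(bw(-.0045,0,.12),o,rate=.2)
# go in front, fingers shut, push at low height
m.command_gripper(0.0,20)
m.move_to(bw(-.035,0,.09),o)
c,T=wrist(m); cv2.imwrite("pics/w9.png",c["image"][:,:,::-1]); np.save("w9.npy",T)
print(m.get_time())
E
python3 -c "
import cv2,numpy as np
a=[cv2.imread(f'pics/w{k}.png')[170:370,215:415] for k in (8,9)]
cv2.imwrite('pics/e8.png',np.clip(cv2.resize(np.hstack(a),None,fx=2,fy=2)*1.8,0,255).astype(np.uint8))"
```

```text
F [-6.3549  1.0366 10.3086] [-0.0046  0.0002  0.0457]
F [-0.9555  0.4249 -0.9682] 0.04520993651328066
18.8667
```

View pics/e8.png

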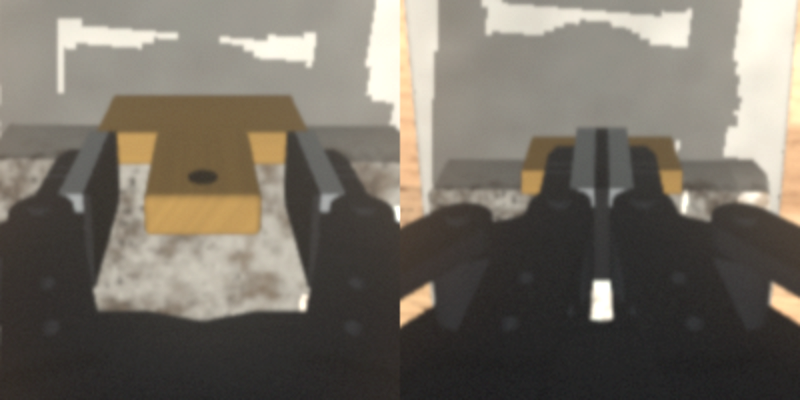

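```bash
python3 - <<'E'
from h import *
from rig import manip as m
np.set_printoptions(suppress=True,precision=4)
o=down(np.pi/2+YAW)
m.servo_line(bw(-.035,0,.024),o,rate=.12); m.hold(.1)
f0=fb(m); print(f0)
x=-.026; m.servo_line(bw(x,0,.024),o,rate=.06)
while x<-.012:
    x+=.001; m.servo_line(bw(x,0,.024),o,rate=.04); f=fb(m)-f0
    if f[0]<-4: break
print(x,f,bi(m.get_position()))
m.servo_line(bw(-.035,0,.024),o,rate=.08)
m.servo_line(bw(-.035,0,.09),o,rate=.2)
m.command_gripper(.085,20)
m.move_to(bw(-.065,0,.12),o); m.hold(.1)
c,T=wrist(m); cv2.imwrite("pics/w10.png",c["image"][:,:,::-1]); np.save("w10.npy",T)
print(m.get_time())
E
python3 -c "
import cv2,numpy as np
a=cv2.imread('pics/w10.png')[170:300,215:415]
cv2.imwrite('pics/e9.png',np.clip(cv2.resize(a,None,fx=4,fy=4,interpolation=2)*1.8,0,255).astype(np.uint8))"
```

```text
[-1.08    0.2222  0.4671]
-0.020999999999999994 [-4.7621 -0.2161  3.6048] [-0.022   0.      0.0238]
23.25
```

View pics/e9.png

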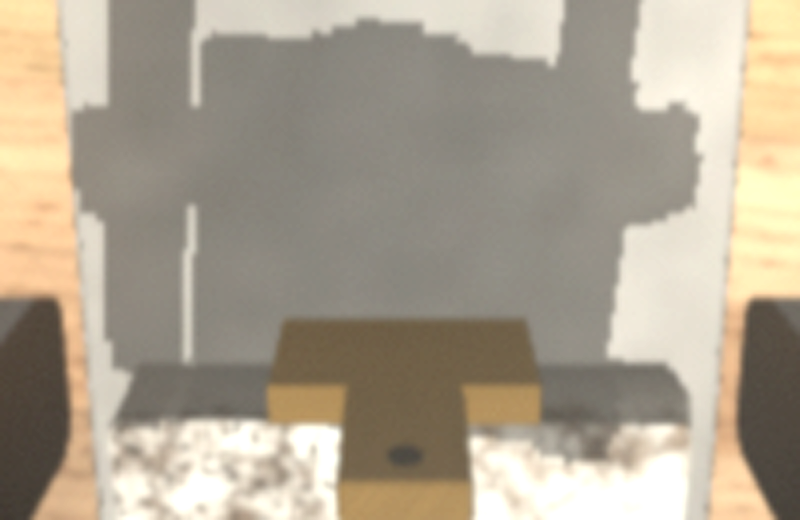

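Gauge stands flush and centred. Now the block, gripping along its normal (tilted 25°).

```bash
cat >> h.py <<'E'
BC=np.array([.6132,.2497,.0585]); t25=np.radians(25)
BR=R.from_euler("zy",[.0037,-t25]).as_matrix()
OB=R.from_matrix(np.c_[-BR[:,2],BR[:,1],BR[:,0]]).as_rotvec()
def bt(x,z): # TCP so grasp point at block (x,0,z)
    return BC+BR@np.array([x,0,z+.003])
E
python3 - <<'E'
from h import *
from rig import manip as m
np.set_printoptions(suppress=True,precision=4)
print(m.solve_ik(bt(-.008,.006),OB))
m.move_to([.47,.17,.22],down(np.pi/2))
m.move_to(bt(-.008,.07),OB); m.hold(.15)
c,T=wrist(m); cv2.imwrite("pics/w11.png",c["image"][:,:,::-1]); np.save("w11.npy",T)
print(m.get_time(),m.get_width(), m.get_position()-bt(-.008,.07))
kp=np.array([[-40,-30,15],[-40,30,15],[40,-30,15],[40,30,15],[0,0,15]])*1e-3
from fit import W
print(proj(W,T,kp@BR.T+BC))
E
```

```text
[ 0.4542  0.646   1.9049 -0.7749  0.2682 -0.4012]
24.975 0.08517927270364253 [ 0.0009 -0.0009  0.0012]
[[271.0586 176.9277]
 [364.5138 176.8074]
 [275.8531 287.0193]
 [359.5288 286.9376]
 [317.7304 234.9626]]
```

View pics/w11.png

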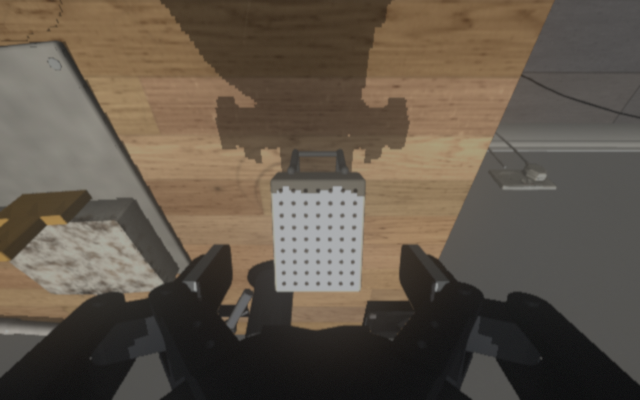

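```bash
python3 -c "
import cv2,numpy as np
a=cv2.imread('pics/w11.png')[140:300,245:395]
cv2.imwrite('pics/e11.png',np.clip(cv2.resize(a,None,fx=4,fy=4,interpolation=2)*1.4,0,255).astype(np.uint8))"
```

```text
(no output)
```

View pics/e11.png

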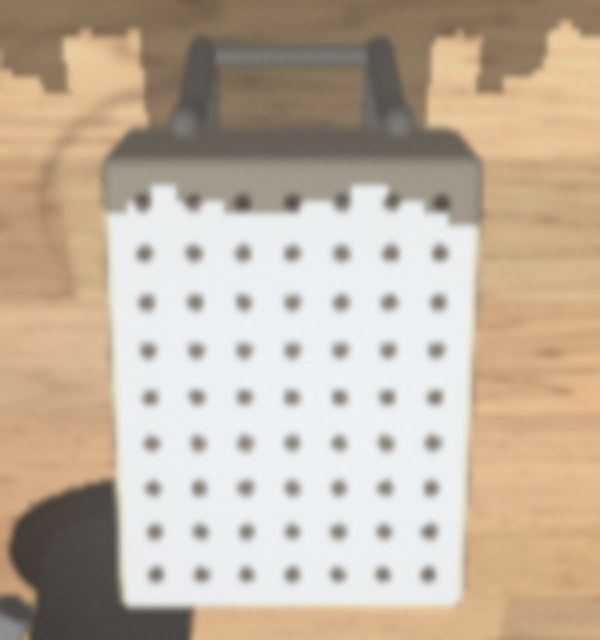

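Run:
```python
from fit import *
np.set_printoptions(suppress=True,precision=4)
kp=np.array([[-40,-30,15],[-40,30,15],[40,-30,15],[40,30,15]])*1e-3
k1=full([(93,60),(387,60),(86,460),(396,460)],275,180,6); k2=full([(105,161),(480,161),(123,605),(462,605)],245,140,4)
T1,T2=np.load("w1.npy"),np.load("w11.npy")
def k(p): return kp@R.from_euler("zy",[p[3],-t25]).as_matrix().T+p[:3]
for sel in ([1,0],[0,1],[1,1]):
    r=least_squares(lambda p:np.r_[sel[0]*(proj(W,T1,k(p))-k1).ravel(),sel[1]*(proj(W,T2,k(p))-k2).ravel()],[.613,.25,.058,0])
    print(sel,r.x,r.cost, "local d",BR.T@(r.x[:3]-BC))
```

```text
[1, 0] [0.6131 0.2497 0.0585 0.0037] 0.08227324626593312 local d [-0.0001 -0.     -0.    ]
[0, 1] [0.6136 0.2497 0.0613 0.0038] 0.16485595093677058 local d [ 0.0016 -0.      0.0024]
[1, 1] [0.6126 0.2497 0.062  0.0038] 1.9354652699871058 local d [ 0.0009 -0.      0.0034]
```

```bash
sed -i 's/BC=np.array(\[.6132,.2497,.0585\])/BC=np.array([.6130,.2497,.0610])/' h.py
python3 - <<'E'
from h import *
from rig import manip as m
np.set_printoptions(suppress=True,precision=4)
m.servo_line(bt(-.008,.006),OB,rate=.1)
print("F",m.get_contact_force())
m.command_gripper(.05,50)
print("w",m.get_width(),"F",m.get_contact_force(),m.get_position()-bt(-.008,.006))
m.servo_line(bt(-.008,.045),OB,rate=.08); m.hold(.1)
print("w",m.get_width(),"F",m.get_contact_force(),m.get_time())
c,T=wrist(m); cv2.imwrite("pics/w12.png",c["image"][:,:,::-1]); np.save("w12.npy",T)
s=m.camera("side"); cv2.imwrite("pics/s12.png",s["image"][:,:,::-1])
a=cv2.resize(c["image"][170:330,200:430],None,fx=1.7,fy=1.7)[:,:,::-1]; b=cv2.resize(s["image"][60:220,150:380],None,fx=1.7,fy=1.7)[:,:,::-1]
cv2.imwrite("pics/e12.png",np.clip(np.hstack([a,b])*1.5,0,255).astype(np.uint8))
E
```

```text
F [ 0.3536 -0.5599 -0.2652]
w 0.059621588047760014 F [-3.9141 -0.7722  6.1958] [0.     0.0001 0.0009]
w 0.059308731068615235 F [-0.1786 -0.4162 -3.2607] 26.8333
```

View pics/e12.png

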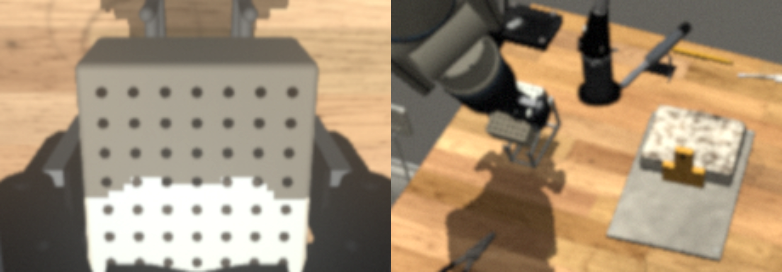

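Block gripped: width 59.5 mm, weight seen in the force, position in the tool as planned. Moving it to the board.

```bash
python3 - <<'E'
from h import *
from rig import manip as m
np.set_printoptions(suppress=True,precision=4)
o=down(np.pi/2+YAW)
p=m.get_position(); m.servo_line([p[0]-.02,p[1],p[2]+.04],rate=.2)
m.move_to([.52,.2,.18],o)
m.move_to(bw(-.078,0,.10),o)
m.servo_line(bw(-.078,0,.02),o,rate=.12); m.hold(.15)
f0=fb(m); print("f0",f0,m.get_width(),m.get_time())
c,T=wrist(m); cv2.imwrite("pics/w13.png",c["image"][:,:,::-1]); np.save("w13.npy",T)
z=.0125
m.servo_line(bw(-.078,0,z),o,rate=.05)
while z>.003:
    z-=.001; m.servo_line(bw(-.078,0,z),o,rate=.03); f=fb(m)-f0
    if f[2]>2.5: break
print("z",z,f,bi(m.get_position()),m.get_time())
E
python3 -c "
import cv2,numpy as np
a=cv2.imread('pics/w13.png')[150:350,190:450]
cv2.imwrite('pics/e13.png',np.clip(cv2.resize(a,None,fx=3,fy=3)*1.6,0,255).astype(np.uint8))"
```

```text
f0 [-0.1731  0.2386 -2.8094] 0.05909837853414536 29.825
z 0.004499999999999997 [-2.8993  0.3417 12.3121] [-0.0779 -0.      0.0055] 32.175
```

View pics/e13.png

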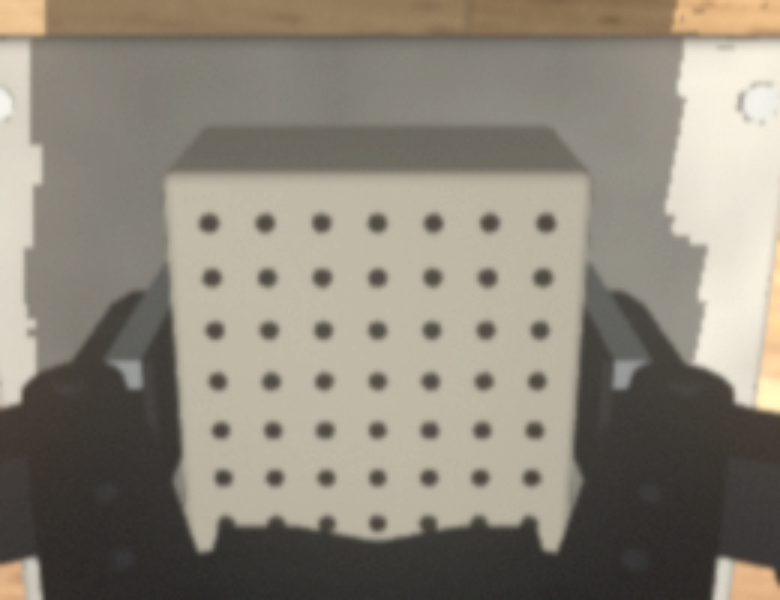

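Run:
```python
from h import *
from rig import manip as m
np.set_printoptions(suppress=True,precision=4)
o=down(np.pi/2+YAW)
f0=np.array([-.17,.24,-2.81])
z=.0045
while z<.012:
    z+=.0007; m.servo_line(bw(-.078,0,z),o,rate=.03); f=fb(m)-f0
    if f[2]<2.5: break
print("z",z,f,bi(m.get_position()))
m.servo_line(bw(-.066,0,z),o,rate=.05); f1=fb(m)-f0; print("moving",f1)
x=-.066
while x<-.052:
    x+=.001; m.servo_line(bw(x,0,z),o,rate=.04); f=fb(m)-f0
    if f[0]<min(f1[0],0)-3: break
print("x",x,f,bi(m.get_position()),m.get_time())
c,T=wrist(m); cv2.imwrite("pics/w14.png",c["image"][:,:,::-1]); np.save("w14.npy",T)
s=m.camera("side"); cv2.imwrite("pics/e14.png",np.clip(cv2.resize(s["image"][100:220,260:400],None,fx=4,fy=4)[:,:,::-1]*1.5,0,255).astype(np.uint8))
```

```text
z 0.0059 [-0.6256 -0.4012  0.2654] [-0.0781  0.      0.0057]
moving [ 0.6014 -0.2201 -0.8452]
x -0.055999999999999994 [-5.177  -1.1674  1.6526] [-0.057   0.      0.0057] 35.5667
```

View pics/e14.png

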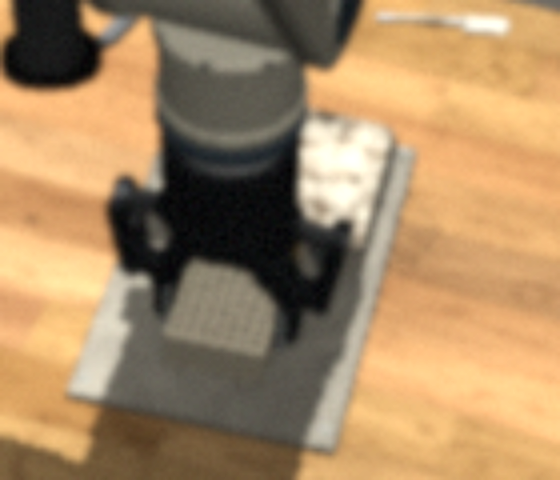

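Run:
```python
from h import *
from rig import manip as m
np.set_printoptions(suppress=True,precision=4)
o=down(np.pi/2+YAW)
m.servo_line(bw(-.0566,0,.0058),o,rate=.03); print(fb(m))
m.command_gripper(.078,20); print(fb(m),m.get_width())
m.servo_line(bw(-.0566,0,.095),o,rate=.2)
m.command_gripper(0.0,20)
m.move_to(bw(-.118,0,.07),o)
m.servo_line(bw(-.118,0,.020),o,rate=.12); m.hold(.1)
f0=fb(m)
x=-.107; m.servo_line(bw(x,0,.020),o,rate=.06)
while x<-.09:
    x+=.001; m.servo_line(bw(x,0,.020),o,rate=.04); f=fb(m)-f0
    if f[0]<-4: break
print("x",x,f,bi(m.get_position()),m.get_time())
m.servo_line(bw(-.12,0,.020),o,rate=.1)
m.servo_line(bw(-.12,0,.11),o,rate=.2)
m.command_gripper(.05,20)
m.move_to(bw(-.045,0,.15),o); m.hold(.1)
c,T=wrist(m); cv2.imwrite("pics/w15.png",c["image"][:,:,::-1]); np.save("w15.npy",T)
cv2.imwrite("pics/e15.png",np.clip(cv2.resize(c["image"][130:290,210:420],None,fx=3.7,fy=3.7,interpolation=2)[:,:,::-1]*1.6,0,255).astype(np.uint8))
print(m.get_time())
```

```text
[-4.8504  0.5751 -1.586 ]
[-0.2319 -0.6224  0.3127] 0.0778547774811
x -0.09999999999999999 [-6.0621 -0.868   4.7598] [-0.1015  0.0001  0.0198] 40.6833
42.75
```

View pics/e15.png

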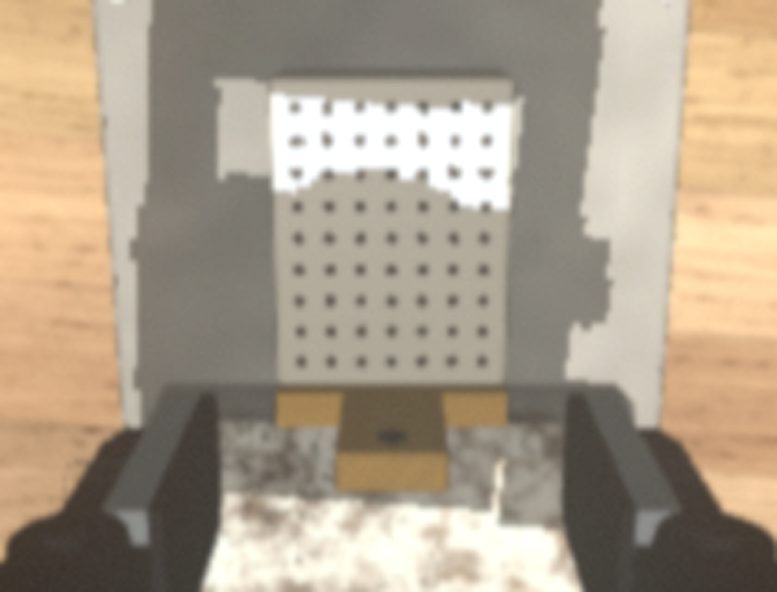

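Block is square, centred and snug against the gauge (block edges 278–506, blade edges 277–506). Lifting the gauge straight up.

Run:
```python
from h import *
from rig import manip as m
np.set_printoptions(suppress=True,precision=4)
o=down(np.pi/2+YAW)
m.servo_line(bw(-.0045,0,.11),o,rate=.2)
m.servo_line(bw(-.0045,0,.047),o,rate=.1); print("F",fb(m),m.get_time())
m.command_gripper(.02,35); m.hold(.1)
print("w",m.get_width(),fb(m),bi(m.get_position()))
m.servo_line(bw(-.0045,0,.060),o,rate=.03); print(fb(m))
m.servo_line(bw(-.0045,0,.135),o,rate=.12); print(fb(m),m.get_width(),m.get_time())
m.move_to([.594,-.242,.14],down(np.pi/2+.15))
s=m.camera("scene"); d=m.camera("side")
cv2.imwrite("pics/e16.png",np.clip(np.hstack([cv2.resize(s["image"][130:235,240:355],None,fx=3.4,fy=3.4,interpolation=2),cv2.resize(d["image"][115:220,260:375],None,fx=3.4,fy=3.4,interpolation=2)])[:,:,::-1]*1.5,0,255).astype(np.uint8))
```

```text
F [-0.3353 -0.0981  0.1153] 43.9667
w 0.025197189258315975 [-0.9912  0.3691  5.7101] [-0.004   0.      0.0478]
[-0.6643 -0.5192 -2.7088]
[-0.0689 -0.4163 -1.8023] 0.025223456018390947 45.7583
```

View pics/e16.png

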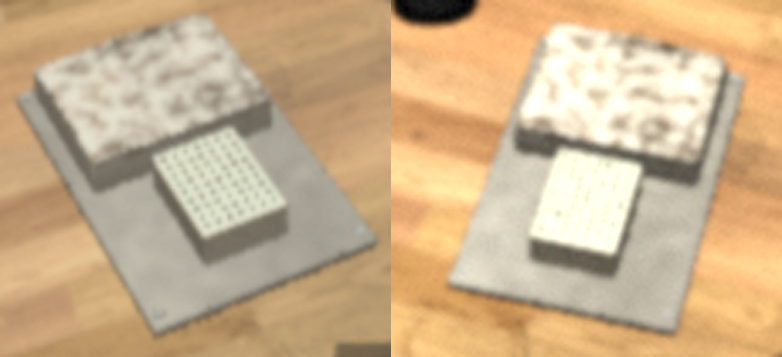

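The gauge came out cleanly and the block stayed. Now I'll stand the gauge on the bench at its old spot, then look at the gap.

Run:
```python
from h import *
from rig import manip as m
np.set_printoptions(suppress=True,precision=4)
o=down(np.pi/2+.15)
g=[.594,-.242]
m.servo_line([*g,.070],o,rate=.12); m.hold(.1); f0=np.array(m.get_contact_force())
z=.066
while z>.056:
    z-=.001; m.servo_line([*g,z],o,rate=.03); f=np.array(m.get_contact_force())-f0
    if f[2]>2.5: break
print("z",z,f,m.get_position())
m.command_gripper(.05,20); print(m.get_width())
m.servo_line([*g,.15],o,rate=.2)
m.move_to(bw(-.07,0,.14),down(np.pi/2+YAW)); m.hold(.15)
c,T=wrist(m); cv2.imwrite("pics/w17.png",c["image"][:,:,::-1]); np.save("w17.npy",T)
cv2.imwrite("pics/e17.png",np.clip(cv2.resize(c["image"][130:270,230:400],None,fx=4.5,fy=4.2,interpolation=2)[:,:,::-1]*1.6,0,255).astype(np.uint8))
s=m.camera("scene"); d=m.camera("side")
cv2.imwrite("pics/s17.png",s["image"][:,:,::-1]);cv2.imwrite("pics/d17.png",d["image"][:,:,::-1])
print(m.get_time())
```

```text
z 0.062 [-1.7585  1.2992  7.3097] [ 0.5942 -0.242   0.0629]
0.049979887122844714
51.0417
```

View pics/e17.png

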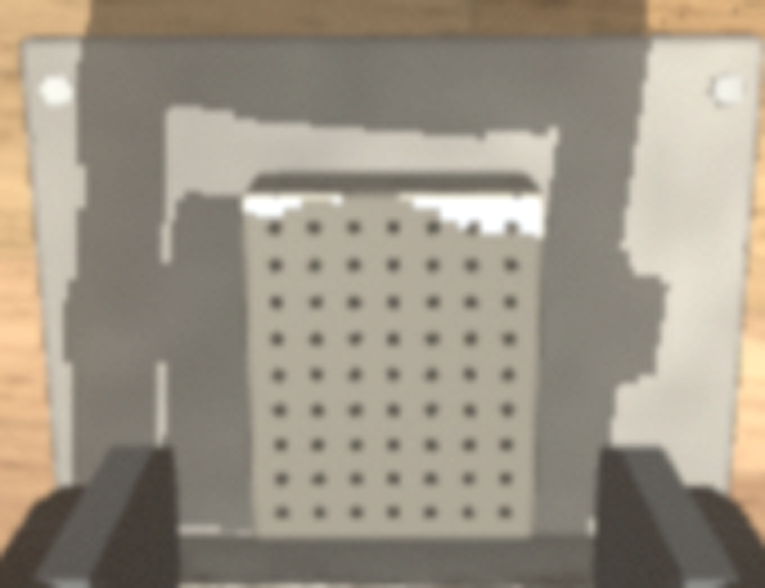

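View pics/d17.png

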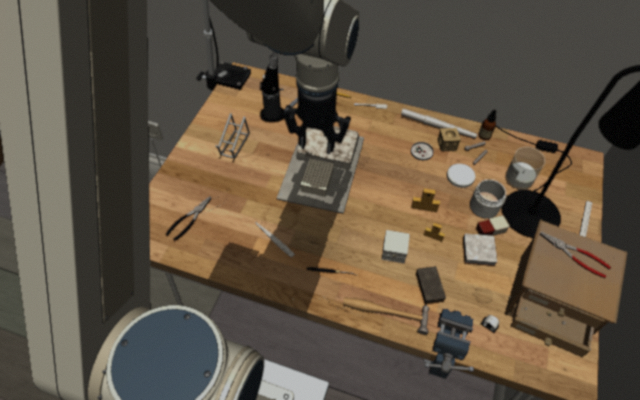

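Run:
```python
from h import *
from fit import W
from rig import manip as m
np.set_printoptions(suppress=True,precision=4)
m.move_to(bw(.035,0,.15),down(np.pi/2+YAW)); m.hold(.15)
c,T=wrist(m); cv2.imwrite("pics/w18.png",c["image"][:,:,::-1]); np.save("w18.npy",T)
cv2.imwrite("pics/e18.png",np.clip(cv2.resize(c["image"][140:240,240:390],None,fx=5,fy=5,interpolation=2)[:,:,::-1]*2,0,255).astype(np.uint8))
print(m.get_time(), proj(W,T,[bw(-.01,y,.015) for y in(-.03,.03)]),proj(W,T,[bw(0,y,.015) for y in(-.03,.03)]))
```

```text
51.7417 [[282.6111 150.2733]
 [349.7845 150.2945]] [[282.9446 161.4888]
 [349.4274 161.5091]]
```

View pics/e18.png

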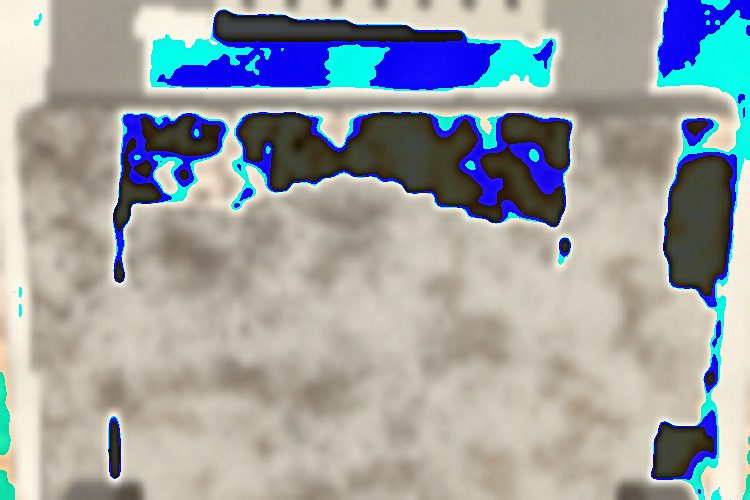

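```bash
python3 -c "
import cv2,numpy as np
a=cv2.imread('pics/w18.png')[125:185,255:380]
cv2.imwrite('pics/e19.png',cv2.resize(a,None,fx=6,fy=6,interpolation=2))"
```

```text
(no output)
```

View pics/e19.png

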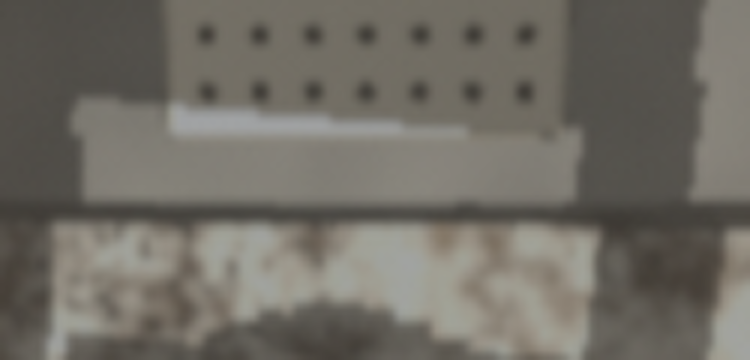

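Run:
```python
from h import *
from fit import W
np.set_printoptions(suppress=True,precision=4)
T=np.load("w17.npy")
for r in (195,537,580): print("w17",[bi(onplane(W,T,(c/4.5+230-.4,(r+.5)/4.2+129.5),.038))*1e3 for c in (270,520)])
T=np.load("w18.npy")
for n,r,z in (("block far",(136,138),.038),("brick top",(217,218),.038),("brick bot",(205,206),.008)): print("w18",n,[bi(onplane(W,T,((c+.5)/6+254.5,(q+.5)/6+124.5),z))*1e3 for c,q in zip((175,560),r)])
T=np.load("w15.npy")
for r in (77,384): print("w15",[bi(onplane(W,T,((c+.5)/3.7+209.5,(r+.5)/3.7+129.5),.038))*1e3 for c in (285,500)])
```

```text
w17 [array([-91.5805, -24.5912,  15.    ]), array([-91.5274,  24.2823,  15.    ])]
w17 [array([-13.0222, -26.5713,  15.    ]), array([-12.9659,  26.3793,  15.    ])]
w17 [array([ -2.2076, -26.8438,  15.    ]), array([-2.1509, 26.668 , 15.    ])]
w18 block far [array([-12.6609, -28.9055,  15.    ]), array([-12.3862,  28.2588,  15.    ])]
w18 brick top [array([ -0.6653, -29.2539,  15.    ]), array([-0.5331, 28.6202, 15.    ])]
w18 brick bot [array([  1.0461, -32.5475, -15.    ]), array([  1.1933,  32.0149, -15.    ])]
w15 [array([-90.0244, -26.1206,  15.    ]), array([-90.0522,  25.7255,  15.    ])]
w15 [array([-10.8673, -28.1825,  15.    ]), array([-10.8928,  27.9221,  15.    ])]
```

Run:
```python
import cv2,numpy as np
a=cv2.imread('pics/w18.png').astype(float).sum(2)/3
for c0 in (290,300,310,320,330,340):
    print(c0,a[140:166,c0:c0+5].mean(1).round(0).astype(int).tolist())
```

```text
290 [99, 102, 115, 141, 158, 162, 159, 146, 132, 127, 126, 126, 126, 126, 126, 127, 127, 123, 108, 84, 69, 85, 123, 149, 156, 156]
300 [107, 107, 108, 117, 141, 158, 159, 146, 132, 128, 128, 127, 128, 127, 127, 127, 127, 124, 113, 91, 73, 78, 106, 129, 136, 134]
310 [103, 105, 107, 109, 118, 141, 154, 146, 131, 125, 124, 124, 124, 125, 124, 125, 125, 123, 113, 92, 74, 81, 110, 132, 139, 140]
320 [94, 98, 105, 108, 111, 125, 143, 142, 132, 129, 129, 129, 130, 130, 130, 131, 131, 129, 117, 95, 77, 88, 125, 150, 156, 157]
330 [84, 92, 101, 106, 107, 111, 124, 131, 129, 128, 129, 129, 129, 129, 129, 128, 128, 124, 107, 83, 70, 77, 106, 128, 134, 138]
340 [81, 88, 99, 105, 106, 106, 106, 115, 123, 125, 125, 124, 124, 124, 123, 123, 122, 120, 110, 90, 73, 83, 118, 142, 151, 154]
```

```bash
python3 - <<'E'
import cv2,numpy as np
from h import *
from fit import W
for n,y in (("w10",0),("w15",1),("w17",1),("w18",1)):
    T=np.load(n+".npy"); a=cv2.imread(f'pics/{n}.png').astype(float).sum(2)/3
    print(n)
    for x,lab in ((-.09,"bnear"),(-.01,"bfar"),(0,"brick")):
        for yy in ((-.02,.02) if lab!="brick" else (-.040,.036)):
            u=proj(W,T,bw(x,yy,.015))[0]; r=int(round(u[1])); c=int(round(u[0]))
            if r<6 or r>390: continue
            print(" ",lab,yy,"pred row %.1f col %d"%(u[1],c), "px/mm %.2f"%((proj(W,T,bw(x+.001,yy,.015))[0]-u)[1]), r-5, a[r-5:r+6,c-2:c+3].mean(1).round(0).astype(int).tolist())
E
python3 -c "
import cv2,numpy as np
a=[cv2.imread(f'pics/{n}.png')[r:r+50,250:380] for n,r in (('w15',215),('w17',235))]
cv2.imwrite('pics/e20.png',np.clip(cv2.resize(np.vstack(a),None,fx=6,fy=6,interpolation=2).astype(float)*1.5,0,255).astype(np.uint8))"
```

```text
w10
  bnear -0.02 pred row 175.7 col 291 px/mm 1.22 171 [114, 114, 115, 115, 115, 115, 111, 105, 91, 77, 72]
  bnear 0.02 pred row 175.8 col 341 px/mm 1.22 171 [121, 121, 120, 119, 119, 119, 119, 119, 119, 119, 119]
  bfar -0.02 pred row 265.2 col 293 px/mm 1.02 260 [52, 53, 53, 51, 52, 56, 66, 75, 78, 78, 78]
  bfar 0.02 pred row 265.2 col 339 px/mm 1.02 260 [53, 52, 53, 53, 53, 57, 67, 75, 77, 78, 78]
  brick -0.04 pred row 275.3 col 271 px/mm 1.00 270 [60, 57, 55, 59, 80, 109, 123, 126, 134, 145, 149]
  brick 0.036 pred row 275.3 col 356 px/mm 1.00 270 [61, 58, 55, 53, 53, 59, 66, 72, 77, 84, 88]
w15
  bnear -0.02 pred row 150.5 col 294 px/mm 1.13 145 [72, 72, 71, 67, 64, 71, 87, 102, 108, 109, 118]
  bnear 0.02 pred row 150.5 col 338 px/mm 1.13 146 [78, 76, 71, 67, 72, 87, 100, 106, 107, 107, 109]
  bfar -0.02 pred row 234.3 col 295 px/mm 0.97 229 [103, 103, 103, 100, 86, 67, 60, 70, 78, 80, 79]
  bfar 0.02 pred row 234.3 col 337 px/mm 0.97 229 [100, 102, 103, 99, 86, 67, 61, 70, 77, 79, 80]
  brick -0.04 pred row 243.8 col 275 px/mm 0.95 239 [61, 60, 58, 57, 63, 71, 76, 81, 87, 
[... 632 characters left out ...]
ed row 269.7 col 355 px/mm 0.93 265 [62, 58, 56, 54, 56, 63, 70, 76, 83, 88, 92]
w18
  bnear -0.02 pred row 51.4 col 292 px/mm 1.35 46 [72, 71, 71, 75, 88, 102, 108, 109, 109, 108, 108]
  bnear 0.02 pred row 51.4 col 341 px/mm 1.35 46 [77, 77, 77, 79, 89, 101, 106, 106, 106, 106, 105]
  bfar -0.02 pred row 150.3 col 294 px/mm 1.13 145 [162, 159, 146, 132, 127, 126, 127, 127, 127, 127, 127]
  bfar 0.02 pred row 150.3 col 339 px/mm 1.13 145 [106, 107, 116, 124, 126, 126, 125, 125, 125, 124, 124]
  brick -0.04 pred row 161.5 col 272 px/mm 1.11 156 [126, 121, 103, 78, 68, 82, 108, 123, 129, 139, 149]
  brick 0.036 pred row 161.5 col 356 px/mm 1.11 157 [80, 76, 69, 62, 60, 64, 73, 82, 88, 91, 93]
```

View pics/e20.png

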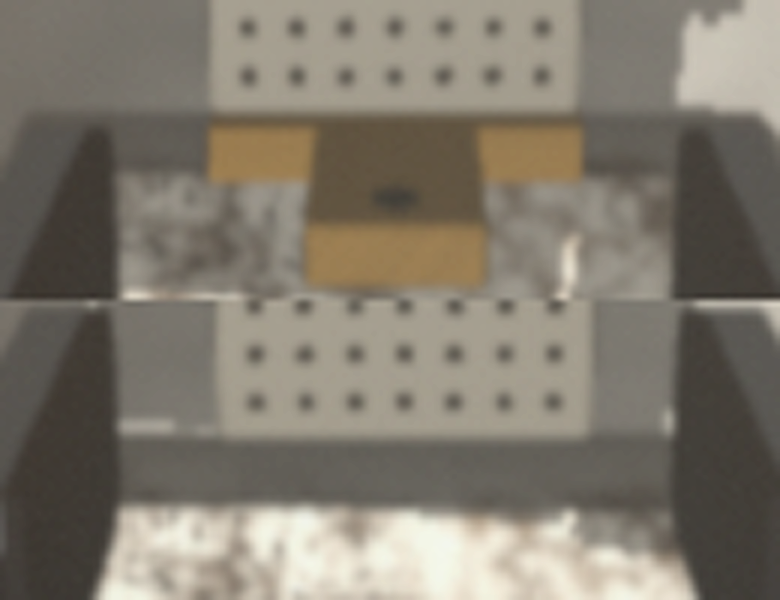

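Comparing edges before and after the lift (w15 vs w17/w18), the gap looks about 1–1.5 mm wider than 10 mm, so the lift drew the block back slightly. The earlier push stopped at TCP x = -0.1015 with the sandwich closed. I'll nudge the block back to exactly that position.

Run:
```python
from h import *
from rig import manip as m
np.set_printoptions(suppress=True,precision=4)
o=down(np.pi/2+YAW)
m.command_gripper(0.0,20)
m.move_to(bw(-.118,0,.07),o)
m.servo_line(bw(-.118,0,.020),o,rate=.12); m.hold(.1)
f0=fb(m)
x=-.1065; m.servo_line(bw(x,0,.020),o,rate=.06)
for k in range(14):
    x+=.0005; m.servo_line(bw(x,0,.020),o,rate=.04); f=fb(m)-f0; q=bi(m.get_position())
    print("%.4f"%x,q[:2],f.round(1))
    if q[0]>-.1018 or f[0]<-5: break
m.hold(.1); print(bi(m.get_position()),(fb(m)-f0).round(1),m.get_time())
```

```text
-0.1060 [-0.1062  0.    ] [0.  0.8 0.2]
-0.1055 [-0.1055 -0.    ] [ 0.3 -0.2  0.4]
-0.1050 [-0.105  0.   ] [0.5 0.8 0.4]
-0.1045 [-0.1045 -0.    ] [-1.   1.2 -0.8]
-0.1040 [-0.1039 -0.    ] [-0.2  0.7 -0. ]
-0.1035 [-0.1035 -0.    ] [ 0.2  1.1 -0. ]
-0.1030 [-0.1034  0.    ] [-2.3  0.5  1.7]
-0.1025 [-0.1028  0.    ] [-2.5  0.7  1. ]
-0.1020 [-0.1018 -0.    ] [-1.   0.6 -1. ]
[-0.1018 -0.      0.02  ] [-1.2  0.8 -0.6] 56.3583
```

The nudge met the block at -0.1034, confirming a 1.6–1.9 mm drift, and moved it back to -0.1018. Retreat and re-check.

Run:
```python
from h import *
from fit import W
from rig import manip as m
np.set_printoptions(suppress=True,precision=4)
o=down(np.pi/2+YAW)
m.servo_line(bw(-.12,0,.020),o,rate=.1)
m.servo_line(bw(-.12,0,.11),o,rate=.25)
m.command_gripper(.05,20)
m.move_to(bw(-.045,0,.15),o); m.hold(.1)
c,T=wrist(m); np.save("w21.npy",T); cv2.imwrite("pics/w21.png",c["image"][:,:,::-1])
print(m.get_time())
a=c["image"].astype(float).mean(2)
for x,lab in ((-.09,"bnear"),(-.01,"bfar"),(0,"brick")):
    for yy in ((-.024,.024) if lab!="brick" else (-.040,0,.036)):
        u=proj(W,T,bw(x,yy,.015))[0]; r=int(round(u[1])); k=int(round(u[0]))
        print(lab,yy,"%.1f"%u[1],r-5,a[r-5:r+6,k-2:k+3].mean(1).round(0).astype(int).tolist())
cv2.imwrite("pics/e21.png",np.clip(cv2.resize(c["image"][135:275,230:400],None,fx=4.2,fy=4.2,interpolation=2)[:,:,::-1].astype(float)*1.5,0,255).astype(np.uint8))
```

```text
58.3167
bnear -0.024 150.5 145 [73, 72, 71, 67, 66, 77, 93, 104, 109, 110, 114]
bnear 0.024 150.5 146 [79, 76, 71, 68, 78, 92, 102, 106, 106, 106, 102]
bfar -0.024 234.3 229 [96, 102, 103, 98, 85, 69, 62, 60, 60, 61, 61]
bfar 0.024 234.3 229 [98, 102, 102, 98, 85, 69, 62, 62, 62, 63, 63]
brick -0.04 243.8 239 [61, 60, 58, 57, 62, 71, 76, 81, 87, 92, 92]
brick 0 243.9 239 [63, 64, 64, 63, 68, 82, 93, 96, 96, 96, 96]
brick 0.036 243.9 239 [62, 61, 58, 55, 55, 62, 68, 73, 80, 86, 89]
```

View pics/e21.png

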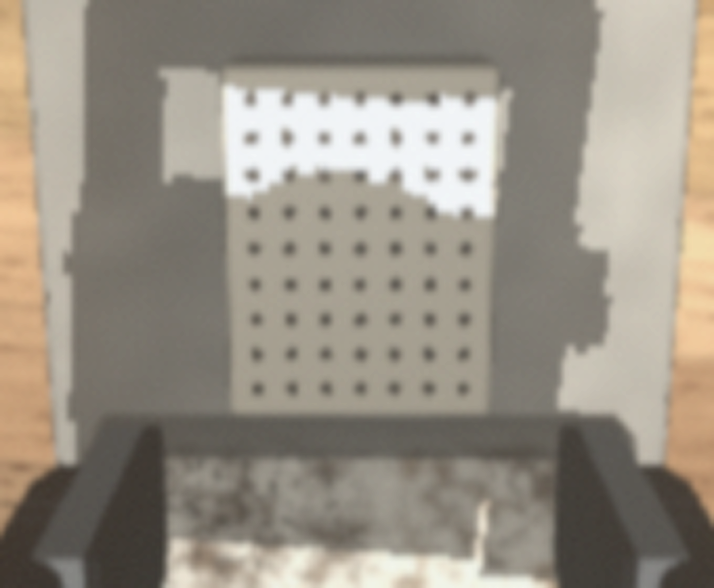

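From the same camera pose as with the gauge in place, the block and brick edge profiles now match within about 0.2 px, on both sides. Robot is clear, at 58 s.

Run:
```python
from rig import manip as m
m.sign_off(); print(m.get_time())
```

```text
the job is handed in; nothing more can be done
the job is handed in; nothing more can be done
```

The slot is set up and handed in at about 58 s. The block lies flat on the board in front of the brick, with a gap of the gauge's 10 mm thickness. The gauge stands upright on the bench at its original spot.

- **Order:** I stood the gauge centred and flush against the brick and pushed it flat. I then took the block off the stand, laid it down and pressed it square against the gauge. Last, I lifted the gauge straight up and out.
- **Failed check:** after the lift, the gap measured about 1.5 mm too wide, because the lift had drawn the block back slightly. So the gauge did not come out without disturbing the block. I pushed the block back to almost the arm position (within about 0.3 mm) where it had been snug on the gauge.
- **Last checks:** the final wrist picture shows the block and brick edges within about 0.2 px (roughly 0.2 mm) of the picture taken with the gauge in place. Both sides of the block match, so the gap is even. The side camera showed the gauge standing clear of the board.
- **Bystanders:** I touched none of the tweezers, pick or ring box, and the last side-camera picture shows them where they were.

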